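Spring the coin tray and catch it

TASK

Press the ejector button on top of the low coin box with one finger and keep it down; the coin tray then slides out of the end of the box, and the other finger must catch it by its upright front plate so that it stops at least one and at most five centimetres out, before it runs away and spills. Finish while still holding like this: one finger keeping the button down, the other stopping the tray, both at rest. Do not pick anything up, and leave the shaker and jars standing where they are.

Things in the scene. Friction and masses are not known exactly. Their poses are not given: they have to be found in the camera images.
- coin_box: low dark steel coin box fixed to the worktop, 80 (its x) x 130 (its y) x 36 mm (z). Origin: centre of its underside; z up. A button stands on its lid, and the tray's front plate closes its -y end. The tray slides out along the box's -y axis.
- ejector_top (a point): centre of the top face of the grey ribbed ejector button, a rectangular cap in a black bezel, 36 (box x) x 32 mm (box y) on the lid, its top 14 mm above the lid (50 mm above the worktop) when up. It moves with the button. In the box's x-y it lies at (0, -38) mm.
- ejector (a joint): travel of the button, 0 = up, 0.008 m = fully down. A spring pushes it up with 2.4 N at 0 and 5.6 N fully down. Pressing it past 5 mm releases the tray.
- plate_top (a point): centre of the top edge, on the outer face, of the tray's upright steel front plate: 80 mm wide (box x), 8 mm thick (box y), from 4 to 85 mm above the worktop, well above the button. Moves with the tray. With the tray home the outer face is at -73 mm in the box's y, 35 mm from the button's centre (inner face 27 mm). A finger fits beyond it, the plate between both fingers.
- tray (a joint): how far the tray is out, 0 = home and latched, 0.10 m = end stop. Once released, a spring (4.0 N at home, 2.8 N at 50 mm out) drives it against a damper of 200 N s/m, so it creeps out at 15 to 20 mm/s, 50 mm in about 3 s, whether or not the button is still down. Over 60 mm it counts as run away. It does not return by itself.
- shaker_mid (a point): centre, half-way up, of the small glass sugar shaker with a grey cap, 44 mm across, 90 mm high; a loose bystander standing upright, to be left alone
- spice_mid (a point): centre, half-way up, of the spice jar with a red cap, 45 mm across, 106 mm high; a loose bystander standing upright, to be left alone
- honey_mid (a point): centre, half-way up, of the honey jar with a pale cap, about 60 mm across, 99 mm high; a loose bystander standing upright, to be left alone
Not all that is in view belongs to the job. What is shaped like the part that bears shaker_mid but blue is not meant.

How it is judged:
By the outcome, as a careful person would: the job done as asked, in the order asked, and still so for the second after the job is handed in, while the arm keeps its last pose, push and grip.
It also fails if it takes over 32 s, if anything falls off the work surface, if the arm or the gripper's body presses on something with over 40 N, if the wrist force passes 120 N, or if a joint passes its speed limit or range.

ROBOT

A 7-joint arm with a two-finger parallel gripper is mounted at the origin on a cart in front of the work surface, level with it; the furniture and walls round the work are solid. World frame = base frame: x ahead of the robot, y to its left, z up, the work surface at z = 0. Lengths are in m, angles in rad, forces in N, time in s.
With the tool pointing down it reaches from about 0.425 to 0.925 m from the base axis. Payload 6.8 kg.
Tool frame: the origin (TCP) lies on the centre line of the jaws, within the pads' length; the fingertips stand 14 mm ahead of it and the grasp point (between the pads) lies 5 mm behind it (r.nose_length is the distance from the TCP to the fingertips, in m); z points along the fingers, y is the direction in which the jaws open and shut (so a half turn about z gives the same grasp; the last joint's range is limited). The gripper opens to 85 mm and grips with 20 to 120 N. Pads are 22 mm wide; open, the fingers measure 114 mm over their backs; the gripper's body (76 mm by 85 mm) begins 54 mm behind the grasp point. The pads swing forward as they close: fully open they stand 13 mm farther back than shut.
Start: joints at [-1.316, 0.477, 0.022, 1.555, -0.011, 1.109, -0.083], TCP at [0.24, 0.631, 0.245] pointing down, gripper open.
Joint ranges: [-2.96, 2.96], [-0.34, 2.1], [-1.41, 1.46], [0.24, 2.44], [-1.37, 4.51], [0.17, 1.92], [-2.96, 2.96]. Speed limits (rad/s): [2.39, 2.39, 3.14, 3.14, 3.14, 3.14, 3.14].

INTERFACE

Orientations are given as a rotation vector (axis times angle).
In Python, from bench import r, imaging, look_for, outline_of gives the robot as it stands. The module is installed in compiled form; this text tells all that it offers.
- The arm moves only by the tool carry_out, never from a script. Its arguments are lists of equal length, an entry for each row: "offset": the shift along the tool's x, y, z as a fraction of full scale, a list of three; "turn": the turn, a rotation vector about the tool's x, y, z as a fraction of full scale, a list of three. A call has 1 to 8 rows; each row is the pose to reach, as a shift and turn from the pose commanded when the call began, along the tool's axes at that moment; what a row does not reach only later rows make up. Full scale, the value 1, is 0.5 m for a shift and 1.5 rad for a turn. A row lasts 1/10 s, in which the tool goes at most 50 mm and 8.59 degrees, less where a joint would pass 70% of its speed; a pose out of reach is approached as far as the arm can. A call with a number of a shift or a turn outside -1 to 1 is refused whole. A call with a gripper value outside its range is refused whole. "hand" is the closure, from 0 (fully open) to 1 (shut), set as the call begins (left out, the last holds). The fingers move at their own pace and stop on an object; "force" is the grip in N (left out, the last holds). Time passes only in rows, so rows that repeat a pose let the fingers close. It gives the time, the measured TCP pose, the force and the opening at its end, in the units of the state.
- r.get_obs(): the state, without advancing time (a new reading comes with each control period).
- imaging.grab_frame(name): name is "scene" or "top"; returns a dict with "pixels" (480x640x3 uint8, red, green, blue), "fx", "fy", "cx", "cy" (pixels), "R" (3x3) and "t" (3): a world point X has camera coordinates R X + t. Camera axes: x right, y down, z forward; pixel columns grow to the right and rows downward; lengths in m; the calibration is good to about 2 mm. A picture is of the moment at which its call begins. There is no depth.
- r.hand_in(): hands the job in, once; it reports no verdict.
Trained networks look in the newest picture that a camera, given by its name, has taken for a name from the list of things; names that differ only in an ending like _2 or _b are one class to them, and where a whole thing is asked for, a point or a joint stands for the part that bears it (a point fixed in the world has none). Each returns a list of dicts, best first, with "score" (0 to 1); they miss things now and then, are a little off and sometimes report something else, mostly with a low value. They report only what shows in the picture. A call takes as long as a camera call. They do not tell look-alikes from the thing itself.
- look_for(query, camera): "xyz" ([x, y, z] in m, in the coordinates of the camera as it stood for that picture, good to about 4 mm: the middle of the surface that is visible of it).
- outline_of(query, camera): "region" (480x640 bool, what is visible of it).
The state is a dict: "clock": time; "joints": joint angles; "qvel": joint speeds; "tau": joint torques, N m; "tcp_pos": TCP position; "orientation": TCP orientation; "contact_force": force on the tool from outside, world axes, zero at the start; "moment": the same for the moment, N m; "grip_width": finger opening in m.
Only numpy, scipy, OpenCV 4.12 (cv2) and the standard library are available. Lean on these libraries where they do the work, as an engineer would, in place of code of your own. Each camera call takes 0.05 s, during which the arm holds its last target. There are 200 camera calls.

## Working session

There is one attempt and no reset: what is moved stays moved. The work goes in short steps, Python scripts to look and compute and a tool call to move; the robot and the scene stay as the last step left them, time stands still between calls to the robot, and variables do not carry over. Pictures are saved under pics/ and viewed, about 8 in all and at most 12, crops included, and the job is handed in when it is done.

Besides the shell and the picture viewer there is one more tool, called after "Call:" by a JSON object that holds its "fn" and its "kwargs". carry_out: Moves the arm, as the interface text tells. Shift numbers are shares of 0.5 m and turn numbers shares of 1.5 rad, none past 1 either way. Its arguments: {"type":"object","properties":{"offset":{"type":"array","items":{"type":"array","items":{"type":"number","minimum":-1,"maximum":1}}},"turn":{"type":"array","items":{"type":"array","items":{"type":"number","minimum":-1,"maximum":1}}},"hand":{"type":"number"},"force":{"type":"number"}},"required":["offset","turn"]}

```bash
mkdir -p pics
cat > h.py <<'E'
from bench import r, imaging, look_for, outline_of
import numpy as np, cv2
from scipy.spatial.transform import Rotation as Ro
def snap(c):
    f=imaging.grab_frame(c); return f
def w(f,x): return np.array(f["R"]).T@(np.array(x)-np.array(f["t"]))
def proj(f,X):
    c=np.array(f["R"])@np.array(X)+np.array(f["t"]); return np.array([f["fx"]*c[0]/c[2]+f["cx"],f["fy"]*c[1]/c[2]+f["cy"]])
E
python3 - <<'E'
from h import *
o=r.get_obs();print(o["clock"],o["tcp_pos"],o["orientation"],o["contact_force"],o["grip_width"],r.nose_length)
for c in("scene","top"):
    f=snap(c);cv2.imwrite(f"pics/{c}0.png",f["pixels"][:,:,::-1])
    print(c,"campos",w(f,[0,0,0]).round(3), f["fx"])
    for q in("coin_box","ejector_top","plate_top","shaker_mid","spice_mid","honey_mid"):
        for d in look_for(q,c)[:3]:
            X=w(f,d["xyz"]);print(q,round(d["score"],2),X.round(3),proj(f,X).round())
print(r.get_obs()["clock"])
E
```

```text
0.0 [0.23938965 0.63053147 0.24434586] [-5.66768451e-01 -3.08986292e+00  2.74789642e-03] [-0.0635071  -0.02336577 -1.1018417 ] 0.08532429402493312 0.014
scene campos [ 0.035 -0.569  1.044] 500.2843185938141
ejector_top 0.63 [ 0.486 -0.096  0.049] [325. 304.]
ejector_top 0.33 [ 0.483 -0.082  0.038] [320. 304.]
plate_top 0.66 [0.441 0.408 0.072] [191. 195.]
plate_top 0.59 [ 0.483 -0.135  0.055] [335. 314.]
shaker_mid 0.91 [0.755 0.216 0.056] [320. 183.]
shaker_mid 0.64 [0.576 0.1   0.053] [299. 237.]
shaker_mid 0.61 [0.441 0.098 0.057] [259. 264.]
spice_mid 0.86 [ 0.479 -0.264  0.088] [376. 346.]
spice_mid 0.68 [0.51  0.037 0.052] [296. 265.]
honey_mid 0.77 [0.445 0.407 0.07 ] [192. 195.]
top campos [0.333 0.065 1.71 ] 564.2946022958452
coin_box 0.67 [ 0.488 -0.07   0.036] [362. 275.]
ejector_top 0.61 [ 0.485 -0.103  0.052] [374. 276.]
plate_top 0.47 [ 0.48  -0.131  0.082] [385. 276.]
shaker_mid 0.58 [0.752 0.225 0.073] [263. 186.]
shaker_mid 0.57 [0.577 0.113 0.082] [300. 244.]
shaker_mid 0.48 [0.508 0.046 0.082] [323. 267.]
spice_mid 0.77 [ 0.483 -0.251  0.109] [428. 274.]
honey_mid 0.72 [0.446 0.408 0.097] [196. 289.]
0.7
```

View pics/scene0.png

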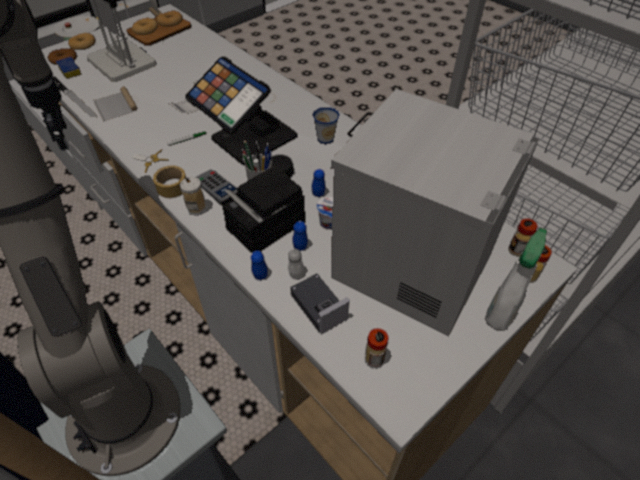

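View pics/top0.png

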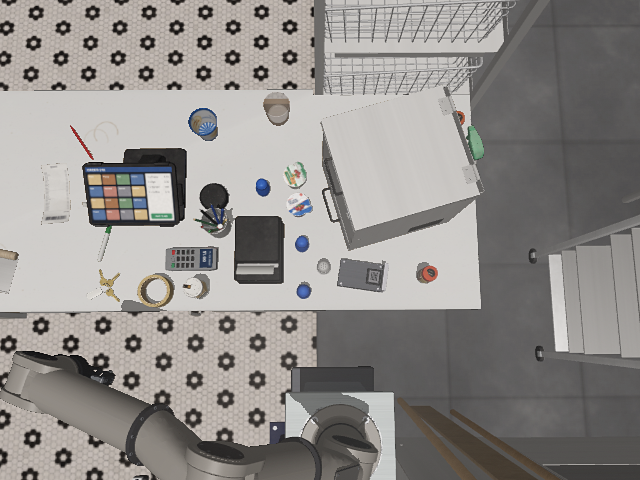

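The scene view shows the box at about (322,303) with its plate at the near end (335,314). The red-capped jar is at (376,346), and the grey-capped shaker at (295,262) stands between blue look-alikes. In the top view the box is at (362,275), with its -y end to the right (world -y). The big cabinet is just behind it. Next I'll refine the pose.

Run:
```python
from h import *
o=r.get_obs();print(Ro.from_rotvec(o["orientation"]).as_matrix().round(3))
f=snap("top");p=f["pixels"][:,:,::-1]
cv2.imwrite("pics/top1.png",cv2.resize(p[225:325,310:450],None,fx=5.6,fy=5.6,interpolation=cv2.INTER_CUBIC))
for q in("coin_box","ejector_top","plate_top"):
    for d in outline_of(q,"top")[:1]:
        m=d["region"].astype(np.uint8);c=cv2.findContours(m,0,1)[0];c=max(c,key=cv2.contourArea)
        print(q,d["score"],m.sum(),cv2.minAreaRect(c),cv2.boxPoints(cv2.minAreaRect(c)).round(1).tolist())
def back(u,v,z):
    R=np.array(f["R"]);d=R.T@np.array([(u-f["cx"])/f["fx"],(v-f["cy"])/f["fy"],1]);C=w(f,[0,0,0]);return C+d*(z-C[2])/d[2]
print(f["R"],back(320,240,0),back(340,240,0))
f2=snap("scene");p=f2["pixels"][:,:,::-1]
cv2.imwrite("pics/sc1.png",cv2.resize(p[220:380,240:440],None,fx=4,fy=3.75,interpolation=cv2.INTER_CUBIC))
```

```text
[[-0.935  0.355  0.   ]
 [ 0.355  0.935  0.   ]
 [ 0.     0.    -1.   ]]
coin_box 0.58 1264 ((362.4154357910156, 275.17694091796875), (47.75337219238281, 28.031850814819336), 7.125016689300537) [[337.0, 286.1000061035156], [340.5, 258.29998779296875], [387.79998779296875, 264.20001220703125], [384.3999938964844, 292.0]]
ejector_top 0.45 151 ((374.0, 275.5), (12.0, 13.0), 0.0) [[368.0, 282.0], [368.0, 269.0], [380.0, 269.0], [380.0, 282.0]]
plate_top 0.48 132 ((384.4016418457031, 277.5547790527344), (4.548811435699463, 29.544754028320312), 7.765166282653809) [[380.20001220703125, 291.8999938964844], [384.1000061035156, 262.6000061035156], [388.70001220703125, 263.20001220703125], [384.70001220703125, 292.5]]
[[-0.00646302 -0.99997244  0.00365439]
 [-0.98632791  0.00577296 -0.16469344]
 [ 0.16466781 -0.00466884 -0.98633803]] [0.60088246 0.05477707 0.        ] [ 0.60052102 -0.00659155  0.        ]
```

View pics/top1.png

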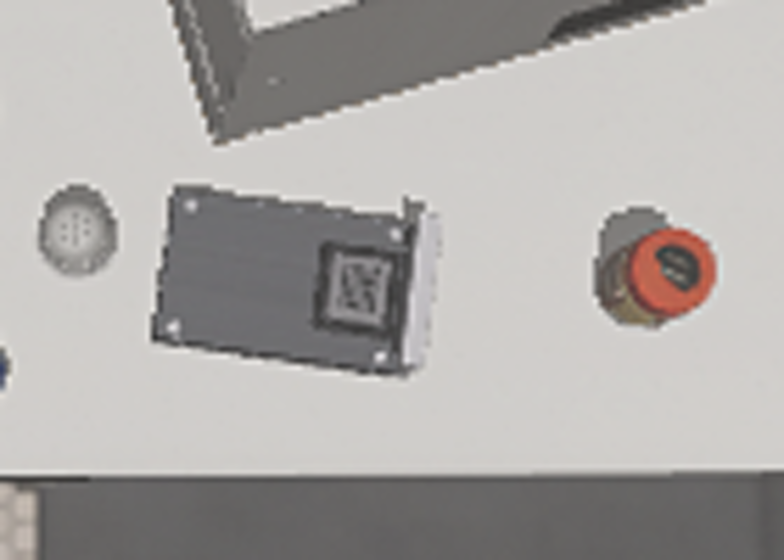

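View pics/sc1.png

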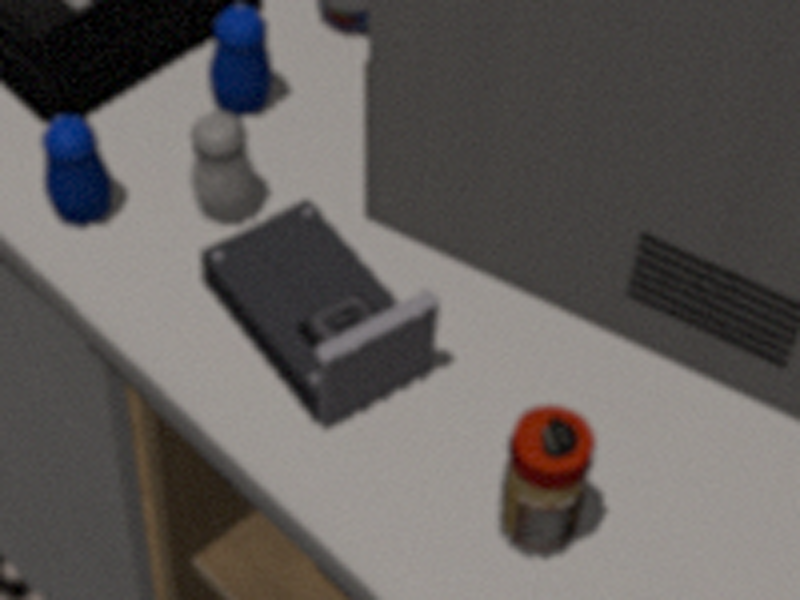

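```bash
cat >> h.py <<'E'
def boxw(P,b): 
    x,y,a=P;c,s=np.cos(a),np.sin(a);return np.array([x+c*b[0]-s*b[1],y+s*b[0]+c*b[1],b[2]])
E
python3 - <<'E'
from h import *
from scipy.optimize import least_squares
f=snap("top")
B=[(.04,.065,.036),(-.04,.065,.036),(0,-.038,.05),(.04,-.073,.085),(-.04,-.073,.085)]
U=np.array([(175,185),(152,340),(359,290),(440,213),(424,372)])/5.6+[310,225]
for sgn in(1,):
    s=least_squares(lambda P:np.concatenate([proj(f,boxw(P,b))-u for b,u in zip(B,U)]),[.485,-.07,-.1])
    P=s.x;print(P,s.fun.round(2))
g=snap("scene");
for b in B: print(((proj(g,boxw(P,b))-[240,220])*[4,3.75]).round())
print("btn",boxw(P,(0,-.038,.05)),"plate",boxw(P,(0,-.073,.085)))
R0=Ro.from_rotvec(r.get_obs()["orientation"])
a=P[2]
# tool y along box +-y
for k in(1,-1):
    y=k*np.array([-np.sin(a),np.cos(a),0]);z=np.array([0,0,-1.]);x=np.cross(y,z)
    R=Ro.from_matrix(np.c_[x,y,z]);print(k,(R0.inv()*R).as_rotvec())
E
```

```text
[ 0.48884691 -0.06577116 -0.15192773] [-0.18  0.7   0.18 -0.46 -0.12 -0.25  0.37  0.51 -0.25 -0.48]
[305. 200.]
[196. 254.]
[344. 325.]
[437. 304.]
[320. 366.]
btn [ 0.48309584 -0.10333344  0.05      ] plate [ 0.4777988  -0.13793028  0.085     ]
1 [ 7.72161505e-05 -1.55457118e-05 -2.10889720e-01]
-1 [-2.28647359e-05 -1.13570026e-04  2.93070293e+00]
```

Call:
{"fn": "carry_out", "kwargs": {"offset": [[-0.606,-0.583,0],[-0.606,-0.583,0],[-0.606,-0.583,0],[-0.606,-0.583,0],[-0.606,-0.583,0],[-0.606,-0.583,0],[-0.606,-0.583,0],[-0.606,-0.583,0]], "turn": [[0,0,-0.135],[0,0,-0.135],[0,0,-0.135],[0,0,-0.135],[0,0,-0.135],[0,0,-0.135],[0,0,-0.135],[0,0,-0.135]], "hand": 0.36, "force": 40}}

```text
clock: 1.85
tcp_pos: [0.4113, 0.2676, 0.2457]
orientation: [0.251, 3.131, 0.001]
contact_force: [1.0, 1.0, -0.5]
grip_width: 0.0546
```

```bash
cat >> h.py <<'E'
P=np.array([.4888,-.0658,-.148])
def go(b,P=P):
    o=r.get_obs();R0=Ro.from_rotvec(o["orientation"]);a=P[2]
    y=np.array([-np.sin(a),np.cos(a),0]);z=np.array([0,0,-1.]);R=Ro.from_matrix(np.c_[np.cross(y,z),y,z])
    d=boxw(P,b)-np.array(o["tcp_pos"])
    bx=np.array([[np.cos(a),np.sin(a)],[-np.sin(a),np.cos(a)]])@(np.array(o["tcp_pos"])[:2]-P[:2])
    print(o["clock"],"box xy of tcp",bx.round(4),"z",o["tcp_pos"][2],"F",np.round(o["contact_force"],2),"W",o["grip_width"])
    print("offset",(R0.inv().apply(d)/.5).round(3),"turn",((R0.inv()*R).as_rotvec()/1.5).round(4))
E
python3 -c "
from h import *
go((0,-.0705,.2))"
```

```text
1.85 box xy of tcp [-0.1258  0.3183] z 0.2456755362403166 F [ 0.98  0.97 -0.53] W 0.054596612594650526
offset [-0.261 -0.775  0.091] turn [ 0.0005  0.0004 -0.0082]
```

Call:
{"fn": "carry_out", "kwargs": {"offset": [[-0.261,-0.775,0.04],[-0.261,-0.775,0.04],[-0.261,-0.775,0.04],[-0.261,-0.775,0.04],[-0.261,-0.775,0.04],[-0.261,-0.775,0.04],[-0.261,-0.775,0.04],[-0.261,-0.775,0.04]], "turn": [[0,0,-0.008],[0,0,-0.008],[0,0,-0.008],[0,0,-0.008],[0,0,-0.008],[0,0,-0.008],[0,0,-0.008],[0,0,-0.008]]}}

```text
clock: 2.65
tcp_pos: [0.4762, -0.1266, 0.2261]
orientation: [0.232, 3.132, 0.001]
contact_force: [1.9, 0.9, 0.4]
grip_width: 0.0547
```

```bash
python3 -c "
from h import *
go((0,-.0705,.12))"
```

```text
2.65 box xy of tcp [-0.0035 -0.062 ] z 0.22613221963757704 F [1.91 0.94 0.43] W 0.054725754149777206
offset [-0.007 -0.017  0.212] turn [0.0003 0.0008 0.    ]
```

Call:
{"fn": "carry_out", "kwargs": {"offset": [[-0.007,-0.017,0.08],[-0.007,-0.017,0.16],[-0.007,-0.017,0.212],[-0.007,-0.017,0.212],[-0.007,-0.017,0.212]], "turn": [[0,0,0],[0,0,0],[0,0,0],[0,0,0],[0,0,0]]}}

```text
clock: 3.15
tcp_pos: [0.4785, -0.1337, 0.1202]
orientation: [-0.233, -3.133, 0.0]
contact_force: [-0.3, -0.2, 0.2]
grip_width: 0.0549
```

```bash
python3 -c "
from h import *
go((0,-.0705,.12))
a=snap('top')['pixels'][225:325,310:450,::-1];b=snap('scene')['pixels'][230:350,250:390,::-1]
k=cv2.INTER_CUBIC
cv2.imwrite('pics/pre.png',np.vstack([cv2.resize(a,(420,300),interpolation=k),cv2.resize(b,(420,300),interpolation=k)]) if 0 else np.hstack([cv2.resize(a,(400,286),interpolation=k),cv2.resize(b,(400,286),interpolation=k)]))"
```

```text
3.15 box xy of tcp [-0.0002 -0.0687] z 0.12023729484331593 F [-0.28 -0.24  0.19] W 0.05493608805096527
offset [-0.    -0.004  0.   ] turn [-0.0001 -0.0001 -0.0003]
```

View pics/pre.png

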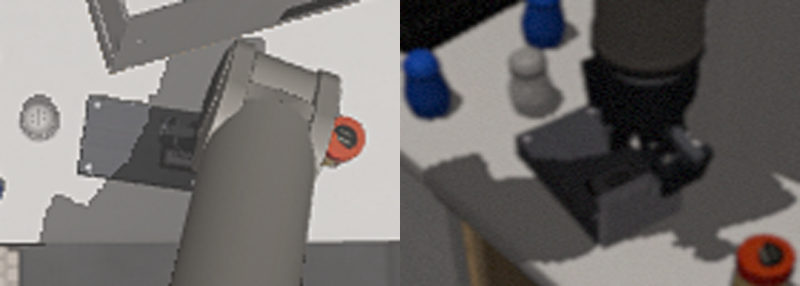

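The tool is straddling the plate: the button finger is over the button and the other finger is beyond the plate. I'll descend next.

Call:
{"fn": "carry_out", "kwargs": {"offset": [[0,-0.004,0.03],[0,-0.004,0.06],[0,-0.004,0.09],[0,-0.004,0.09],[0,-0.004,0.09]], "turn": [[0,0,0],[0,0,0],[0,0,0],[0,0,0],[0,0,0]]}}

```text
clock: 3.75
tcp_pos: [0.4788, -0.1356, 0.076]
orientation: [0.232, 3.131, 0.0]
contact_force: [0.3, -1.1, -0.7]
grip_width: 0.0544
```

Call:
{"fn": "carry_out", "kwargs": {"offset": [[0,0,0.01],[0,0,0.02],[0,0,0.02],[0,0,0.02]], "turn": [[0,0,0],[0,0,0],[0,0,0],[0,0,0]]}}

```text
clock: 4.15
tcp_pos: [0.4779, -0.1355, 0.0647]
orientation: [-0.233, -3.133, -0.0]
contact_force: [-0.2, -0.2, -0.1]
grip_width: 0.0549
```

Call:
{"fn": "carry_out", "kwargs": {"offset": [[0,0,0.004],[0,0,0.008],[0,0,0.008],[0,0,0.008]], "turn": [[0,0,0],[0,0,0],[0,0,0],[0,0,0]]}}

```text
clock: 4.55
tcp_pos: [0.4779, -0.1355, 0.0607]
orientation: [-0.233, -3.133, -0.0]
contact_force: [-0.7, -0.2, -0.2]
grip_width: 0.0546
```

Call:
{"fn": "carry_out", "kwargs": {"offset": [[0,0,0.003],[0,0,0.006],[0,0,0.006],[0,0,0.006]], "turn": [[0,0,0],[0,0,0],[0,0,0],[0,0,0]]}}

```text
clock: 4.95
tcp_pos: [0.4781, -0.1356, 0.0578]
orientation: [0.233, 3.133, 0.0]
contact_force: [-0.3, -0.0, 3.4]
grip_width: 0.0547
```

Contact at 3.4 N, so the button is about 2.5 mm down. I'll press on to about 7 mm.

Call:
{"fn": "carry_out", "kwargs": {"offset": [[0,0,0.003],[0,0,0.006],[0,0,0.009],[0,0,0.009],[0,0,0.009]], "turn": [[0,0,0],[0,0,0],[0,0,0],[0,0,0],[0,0,0]]}}

```text
clock: 5.45
tcp_pos: [0.4781, -0.1356, 0.0533]
orientation: [0.233, 3.133, -0.0]
contact_force: [-1.2, -0.1, 4.5]
grip_width: 0.055
```

Call:
{"fn": "carry_out", "kwargs": {"offset": [[0,0,0],[0,0,0],[0,0,0],[0,0,0],[0,0,0],[0,0,0],[0,0,0],[0,0,0]], "turn": [[0,0,0],[0,0,0],[0,0,0],[0,0,0],[0,0,0],[0,0,0],[0,0,0],[0,0,0]]}}

```text
clock: 6.25
tcp_pos: [0.4781, -0.1355, 0.0533]
orientation: [0.233, 3.133, -0.0]
contact_force: [-1.0, -0.1, 5.2]
grip_width: 0.0547
```

Call:
{"fn": "carry_out", "kwargs": {"offset": [[0,0,0],[0,0,0],[0,0,0],[0,0,0],[0,0,0],[0,0,0],[0,0,0],[0,0,0]], "turn": [[0,0,0],[0,0,0],[0,0,0],[0,0,0],[0,0,0],[0,0,0],[0,0,0],[0,0,0]]}}

```text
clock: 7.05
tcp_pos: [0.4781, -0.1356, 0.0533]
orientation: [0.233, 3.133, -0.0]
contact_force: [0.1, -0.5, 3.8]
grip_width: 0.0549
```

```bash
python3 -c "
from h import *
go((0,-.0705,.0535))
f=snap('scene')
for q in('plate_top',):
    for d in look_for(q,'scene')[:2]: print(q,d['score'],w(f,d['xyz']).round(3))
for t in(0,.01,.025,.05): print(t,[((proj(f,boxw(P,(s,-.073-t,.085)))-[270,250])*6.5).round().tolist() for s in(-.04,.04)])
cv2.imwrite('pics/post.png',cv2.resize(f['pixels'][250:340,270:390,::-1],None,fx=6.5,fy=6.5,interpolation=cv2.INTER_CUBIC))"
```

```text
7.05 box xy of tcp [-0.0003 -0.0707] z 0.05329416458429482 F [ 0.1  -0.46  3.81] W 0.054948244489919695
offset [-0.001  0.    -0.   ] turn [-0.0001  0.0002 -0.0003]
plate_top 0.56 [ 0.456 -0.153  0.034]
0 [[327.0, 439.0], [516.0, 331.0]]
0.01 [[343.0, 460.0], [533.0, 351.0]]
0.025 [[368.0, 492.0], [558.0, 381.0]]
0.05 [[410.0, 546.0], [602.0, 433.0]]
```

View pics/post.png

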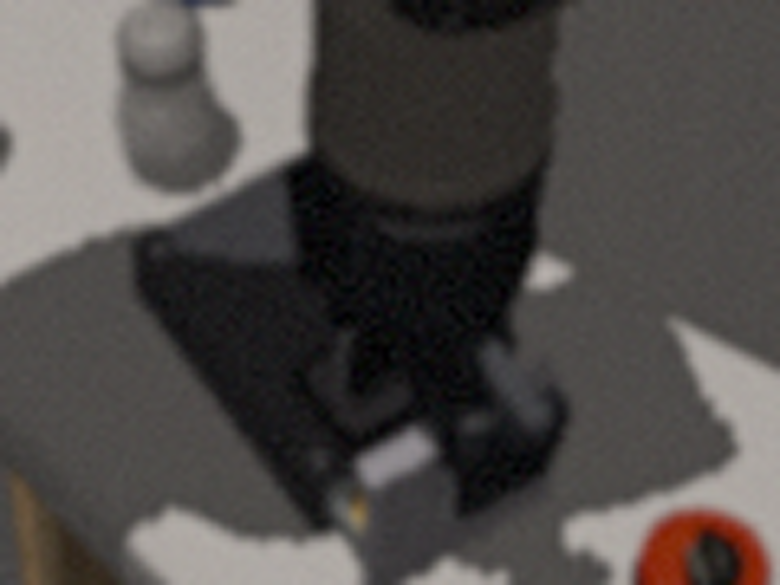

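The plate's near top corner sits at (365,490), which matches the tray being about 25 mm out, with coins showing in the gap. I'll press 1 mm deeper for margin and check that it's at rest.

Call:
{"fn": "carry_out", "kwargs": {"offset": [[0,0,0.001],[0,0,0.002],[0,0,0.002],[0,0,0.002],[0,0,0.002],[0,0,0.002],[0,0,0.002],[0,0,0.002]], "turn": [[0,0,0],[0,0,0],[0,0,0],[0,0,0],[0,0,0],[0,0,0],[0,0,0],[0,0,0]]}}

```text
clock: 7.95
tcp_pos: [0.478, -0.1356, 0.0524]
orientation: [0.233, 3.133, -0.0]
contact_force: [-1.1, -0.5, 6.6]
grip_width: 0.0545
```

```bash
python3 -c "
from h import *
go((0,-.0705,.0535))
F=[];G=[]
for i in range(12):
    f=snap('scene');F.append(r.get_obs()['contact_force']);G.append(f['pixels'][250:340,270:390].astype(float))
print(np.mean(F,0).round(2),np.std(F,0).round(2),r.get_obs()['tcp_pos'],'imgdiff',abs(np.mean(G[:4],0)-np.mean(G[-4:],0)).max())
cv2.imwrite('pics/post2.png',cv2.resize(np.mean(G,0)[:,:,::-1].astype(np.uint8),None,fx=6.5,fy=6.5,interpolation=cv2.INTER_CUBIC))"
```

```text
7.95 box xy of tcp [-0.0003 -0.0706] z 0.052374985460446624 F [-1.07 -0.48  6.58] W 0.054480222784336264
offset [-0.001  0.    -0.002] turn [-0.      0.0001 -0.0003]
[ 0.16 -0.99  6.4 ] [0.31 0.49 0.36] [ 0.47806295 -0.13564674  0.05239094] imgdiff 10.5
```

View pics/post2.png

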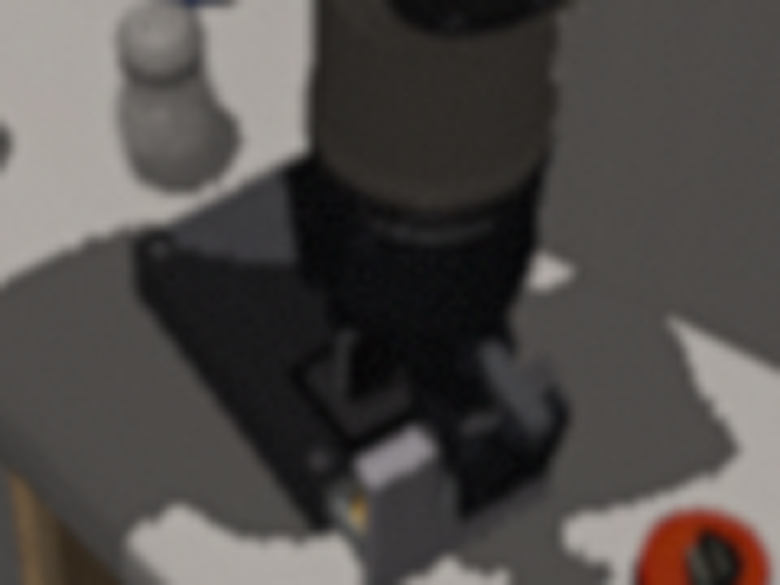

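The plate's corner hasn't moved since the last picture (about 365,490), so the tray is at rest against the finger. The upward force is 6.4 N, above the spring's 5.6 N, so the button is fully down. Handing in now.

```bash
python3 -c "
from h import *
print(r.hand_in())"
```

```text
the job is handed in; nothing more can be done
None
```

The job is handed in with both fingers still holding, at about 8.6 s of the 32 s allowed. One finger keeps the ejector button down, and the other has stopped the tray about 25 mm out.

- **Approach:** I set the jaws to 55 mm and lowered them so the plate stood between the fingers. I then pressed until the tray released and slid onto the outer finger.
- **Button:** The mean upward force was 6.4 N, above the spring's 5.6 N, so it should be at its stop.
- **Tray:** Its plate was in the same place in the last two scene pictures, about 1.5 s apart, matching the predicted position for 25 mm out.
- **Bystanders:** The shaker and spice jar were still standing where they were. The honey jar was not checked again, but the tool passed well above that area.
- **Unclear check:** The sideways force was only about 1 N, where the tray spring alone would give about 3.4 N. I put this down to friction at the button finger, but did not confirm it.

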